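Tip two tin crates to find the stamped one and push it to the dispatch line

ROBOT

A 7-joint arm with a two-finger parallel gripper is mounted at the origin on the work surface. World frame = base frame: x ahead of the robot, y to its left, z up, the work surface at z = 0. Lengths are in m, angles in rad, forces in N, time in s.
With the tool pointing down it reaches from about 0.4 to 0.85 m from the base axis. Payload 6.9 kg.
Tool frame: the origin (TCP) lies between the finger pads; the fingertips stand 11 mm ahead of it and the grasp point (between the pads) lies 8 mm behind it; z points along the fingers, y is the direction in which the jaws open and shut (so a half turn about z gives the same grasp; the last joint's range is limited). The gripper opens to 85 mm and grips with 20 to 120 N. Pads are 22 mm wide; open, the fingers measure 114 mm over their backs; the gripper's body (76 mm by 85 mm) begins 54 mm behind the grasp point. The pads swing forward as they close: fully open they stand 13 mm farther back than shut.
Start: joints at [1.232, 0.507, -0.238, 1.5, 0.126, 1.149, -0.155], TCP at [0.269, -0.564, 0.242] pointing down, gripper open.
Joint ranges: [-3.08, 3.08], [-0.24, 2.05], [-1.43, 1.35], [0, 2.5], [-1.52, 4.66], [0.17, 1.96], [-2.89, 2.89]. Speed limits (rad/s): [2.39, 2.39, 3.14, 3.14, 3.14, 3.14, 3.14].

INTERFACE

Orientations are given as a unit quaternion [w, x, y, z].
In Python, from cell import monitor, cams, finish_job gives the robot as it stands.
- The arm moves only by the tool step_arm, never from a script. Its argument "increments" is a list that holds one entry, the list of rows, each a list of 7 numbers: the shift along the tool's x, y, z in mm, then the turn, a rotation vector about the tool's x, y, z in degrees, then the finger opening in mm, from 0 to 85.4. In form: [[[tx, ty, tz, rx, ry, rz, grip], ...]]. A call has 1 to 12 rows; each row shifts and turns the commanded pose from where the row before left it, along the tool's axes as they then stand; what a row does not reach is not made up. A row lasts 1/10 s, in which the tool goes at most 50 mm and 8.59 degrees, less where a joint would pass 70% of its speed; a pose out of reach is approached as far as the arm can. A call with a gripper value outside its range is refused whole. The fingers move at their own pace and stop on an object; "grip_force" is the grip in N (left out, the last holds). Time passes only in rows, so rows that do not move let the fingers close. It gives the time, the measured TCP pose, the force and the opening at its end, in the units of the state.
- monitor.get_obs(): the state, without advancing time (a new reading comes with each control period).
- cams.snapshot(name): name is "side" or "top" or "wrist"; returns a dict with "img" (480x640x3 uint8, blue, green, red), "fx", "fy", "cx", "cy" (pixels), "R" (3x3) and "t" (3): a world point X has camera coordinates R X + t. Camera axes: x right, y down, z forward; pixel columns grow to the right and rows downward; lengths in m; the calibration is good to about 2 mm. A picture is of the moment at which its call begins. There is no depth.
- finish_job(): hands the job in, once; it reports no verdict.
The state is a dict: "time_s": time; "joints": joint angles; "dq": joint speeds; "joint_torque": joint torques, N m; "position": TCP position; "tool_rot": TCP orientation; "ft_force": force on the tool from outside, world axes, zero at the start; "torque": the same for the moment, N m; "grip_width": opening from 0.0 (shut) to 1.0 (fully open).
Only numpy, scipy, OpenCV 4.12 (cv2) and the standard library are available. Lean on these libraries where they do the work, as an engineer would, in place of code of your own. Each camera call takes 0.05 s, during which the arm holds its last target. There are 200 camera calls.

TASK

One of the two plywood crates has a round stamp burnt into its underside. Tip the crate on the robot's left over towards the robot so that it lies on its side, then the one on the right the same way, and when both lie there with their undersides showing, push the stamped one along the table, still lying, to the tape dispatch line so that the tape runs under its middle. Leave the other crate lying where it fell, do not pick up or carry either of them, and do not disturb the other things.

Things in the scene. Friction and masses are not known exactly. Their poses are not given: they have to be found in the camera images.
- crate_stamped: The crate with the stamp: empty open-topped plywood crate, 100 (its x) x 120 (its y) x 150 mm high (its z), walls and floor 8 mm, 0.32 to 0.55 kg, starts upright, its x within 15 degrees of straight away from the robot's front. Origin: centre of its underside; z axis towards the open mouth; tipped towards the robot, its x points up. Set at the left (+y) or right (-y), about 0.27 m from the midline.
- crate_plain: The crate without a stamp: empty open-topped plywood crate, 100 (its x) x 120 (its y) x 150 mm high (its z), walls and floor 8 mm, 0.32 to 0.55 kg, starts upright, its x within 15 degrees of straight away from the robot's front. Origin: centre of its underside; z axis towards the open mouth; tipped towards the robot, its x points up. Set at the other side.
- crate_stamped_mid (a point): centre of the stamped crate, half-way up (75 mm from its underside along its z). Friction is high enough for either crate to tip over its lower edge, not slide, when pushed level at 110 to 135 mm height across its 100 mm depth; past about 34 degrees it falls over by itself and then lies 100 mm high; pushed lying, it slides
- crate_plain_mid (a point): centre of the plain crate, half-way up (75 mm from its underside along its z). In both crates the weight is centred about 66 mm from the underside; lying and pushed off that line at one point, a crate turns
- stamp (a point): centre of the stamp on the underside of the stamped crate: a dark burnt ring 76 mm across with a diagonal cross in it; the other crate's underside is bare plywood
- dispatch_line: the dispatch line: a pale strip of tape flush on the table near its midline, between the two crates, 400 mm long (its x, away from the robot) and 30 mm wide (its y); origin at its centre, nothing to feel. The table between the crates and the line is clear
- tin_a: loose bystander, not part of the job, leave it standing where it is: filled tin 72 mm across, 100 mm high, with a wooden stub to 116 mm, beyond the line; origin under its centre
- tin_b: loose bystander, not part of the job, leave it standing where it is: filled tin 72 mm across, 100 mm high, with a wooden stub to 116 mm, beyond the line; origin under its centre
- tin_c: loose bystander, not part of the job, leave it standing where it is: filled tin 72 mm across, 100 mm high, with a wooden stub to 116 mm, on the robot's side of the work; origin under its centre
- mug: loose bystander, not part of the job, leave it standing where it is: white mug 76 mm across, 85 mm high, at the far left; origin under its centre
- brush: loose bystander, not part of the job, leave it standing where it is: brush lying flat at the far right
- glue: loose bystander, not part of the job, leave it standing where it is: jar with black cap, 56 mm across, 110 mm high, on the robot's side of the work; origin under its centre
- offcut: loose bystander, not part of the job, leave it standing where it is: wooden offcut 110 x 35 x 20 mm, lying to the right of the crates; origin under its centre
Not all that is in view belongs to the job. What is shaped like the crate_plain but orange is not meant. Leave any yellow look-alike of the crate_stamped alone.

How it is judged:
On the way, in this order (a step that is already met when the one before it is completed fails the run):
1. the left crate lies on its side, tipped towards the robot (((angle between crate_stamped's own z axis and vertical between 1.35 and 1.8 rad and angle between crate_stamped's own x axis and vertical below 0.3 rad and world y of crate_stamped_mid above 0.08 m) or (angle between crate_plain's own z axis and vertical between 1.35 and 1.8 rad and angle between crate_plain's own x axis and vertical below 0.3 rad and world y of crate_plain_mid above 0.08 m))), for 0.2 s.
2. the right crate lies on its side, tipped towards the robot (((angle between crate_stamped's own z axis and vertical between 1.35 and 1.8 rad and angle between crate_stamped's own x axis and vertical below 0.3 rad and world y of crate_stamped_mid below -0.08 m) or (angle between crate_plain's own z axis and vertical between 1.35 and 1.8 rad and angle between crate_plain's own x axis and vertical below 0.3 rad and world y of crate_plain_mid below -0.08 m))), for 0.2 s.
3. the stamped crate, lying, has been pushed onto the dispatch line (y of crate_stamped_mid in the frame of dispatch_line between -0.025 and 0.025 m and x of crate_stamped_mid in the frame of dispatch_line between -0.13 and 0.13 m and angle between crate_stamped's own z axis and vertical between 1.35 and 1.8 rad), for 0.2 s.
At the end, for the whole second after the job is handed in: Both crates lie at rest on their sides on the table; the stamped one's centre is within 25 mm of the tape's centre line and within 130 mm of its centre lengthwise; the centre of the plain one's underside is within 160 mm of where it started (tipping alone moves it about 70 mm) (all of step 3 and angle between crate_plain's own z axis and vertical between 1.35 and 1.8 rad and linear speed of each of crate_stamped, crate_plain below 0.02 m/s and distance of crate_plain from where it was at the start of the episode below 0.16 m and height (world z) of each of crate_stamped_mid, crate_plain_mid below 0.075 m); the robot touches nothing.
It fails at once if the stamped crate is lifted off the table (height (world z) of crate_stamped_mid above 0.125 m or (angle between crate_stamped's own z axis and vertical below 0.2 rad and height (world z) of crate_stamped_mid above 0.1 m) or (angle between crate_stamped's own z axis and vertical above 1.4 rad and height (world z) of crate_stamped_mid above 0.085 m)).
It fails at once if the plain crate is lifted off the table (height (world z) of crate_plain_mid above 0.125 m or (angle between crate_plain's own z axis and vertical below 0.2 rad and height (world z) of crate_plain_mid above 0.1 m) or (angle between crate_plain's own z axis and vertical above 1.4 rad and height (world z) of crate_plain_mid above 0.085 m)).
It fails at once if another thing is disturbed (moved over 30 mm) (distance of any of tin_a, tin_b, tin_c, mug, brush, glue, offcut from where it was at the start of the episode above 0.03 m).
It also fails if it takes over 64 s, if anything falls off the work surface, if the arm or the gripper's body presses on something with over 40 N, if the wrist force passes 120 N, or if a joint passes its speed limit or range.

## Working session

There is one attempt and no reset: what is moved stays moved. The work goes in short steps, Python scripts to look and compute and a tool call to move; the robot and the scene stay as the last step left them, time stands still between calls to the robot, and variables do not carry over. Pictures are saved under pics/ and viewed, about 8 in all and at most 12, crops included, and the job is handed in when it is done.

Besides the shell and the picture viewer there is one more tool, called after "Request:" as a command line: name --argument value ..., lists and objects as JSON in quotes. step_arm: Moves the arm, as the interface text tells. Its arguments: {"type":"object","properties":{"increments":{"type":"array"},"grip_force":{"type":"number"}},"required":["increments"]}

```bash
mkdir -p pics; cat > h.py <<'E'
import numpy as np, cv2
from cell import monitor, cams, finish_job
def snap(n,f):
    s=cams.snapshot(n); cv2.imwrite('pics/'+f,s['img']); np.savez('pics/'+f+'.npz',**{k:np.array(v) for k,v in s.items()}); return s
def ray(s,u,v,z):
    R=np.array(s['R']);t=np.array(s['t']); C=-R.T@t
    d=R.T@np.array([(u-s['cx'])/s['fx'],(v-s['cy'])/s['fy'],1]); return C+d*(z-C[2])/d[2]
def proj(s,X):
    p=np.array(s['R'])@np.array(X)+np.array(s['t']); return s['fx']*p[0]/p[2]+s['cx'],s['fy']*p[1]/p[2]+s['cy']
E
python3 - <<'E'
from h import *
for n in('top','side'):
    s=snap(n,n+'1.png'); R=np.array(s['R']); print(n,-R.T@s['t'],R.round(2).tolist(),s['fx'])
o=monitor.get_obs(); print({k:np.round(v,3) for k,v in o.items()})
E
```

```text
top [ 0.42181353 -0.02018861  1.39854783] [[0.01, -1.0, 0.02], [-1.0, -0.01, -0.05], [0.05, -0.02, -1.0]] 441.95968426987935
side [0.33962534 0.85277184 1.15143584] [[-0.99, -0.14, -0.0], [-0.11, 0.75, -0.65], [0.1, -0.64, -0.76]] 527.6001577650703
{'time_s': np.float64(0.1), 'joints': array([ 1.232,  0.508, -0.238,  1.501,  0.126,  1.149, -0.155]), 'dq': array([-0.   , -0.002, -0.001, -0.003,  0.001, -0.001,  0.   ]), 'joint_torque': array([-6.0000e-03, -6.2183e+01, -2.1950e+00, -2.5020e+01,  1.3000e-02,
        8.0000e-03, -0.0000e+00]), 'position': array([ 0.269, -0.564,  0.242]), 'tool_rot': array([-0.001,  0.975,  0.221, -0.   ]), 'ft_force': array([ 1.379,  0.408, -0.465]), 'torque': array([-0.013,  0.007,  0.019]), 'grip_width': np.float64(1.001)}
```

View pics/top1.png

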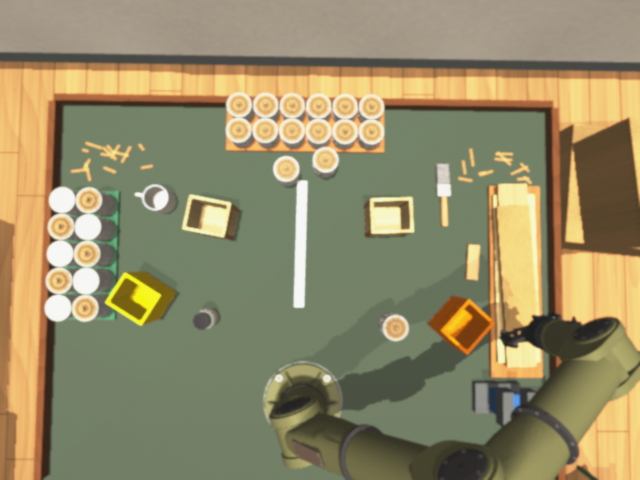

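View pics/side1.png

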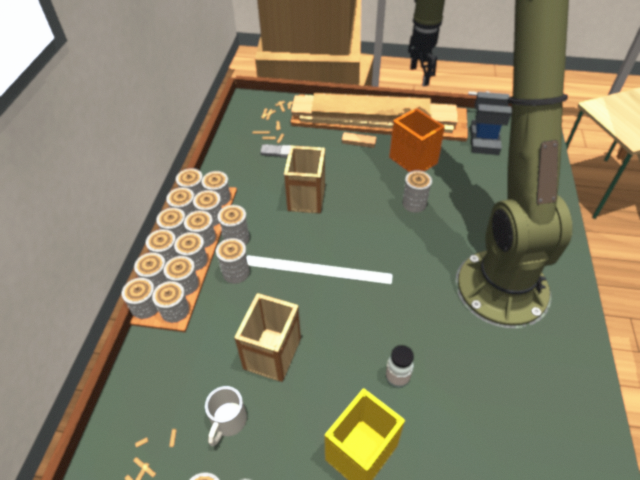

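The top view shows the left crate's mouth near (211,216), the right one's near (391,216), and the tape from (302,182) to (299,306). The tins are at (287,170), (325,161) and (395,327), and the glue jar is at (206,319). I'll enlarge both crates in one crop to read the corners.

```bash
python3 - <<'E'
import cv2,numpy as np
i=cv2.imread('pics/top1.png')
a=cv2.resize(i[185:250,170:250],None,fx=5,fy=5,interpolation=cv2.INTER_CUBIC)
b=cv2.resize(i[185:250,350:430],None,fx=5,fy=5,interpolation=cv2.INTER_CUBIC)
cv2.imwrite('pics/c1.png',np.hstack([a,b]))
E
```

```text
(no output)
```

View pics/c1.png

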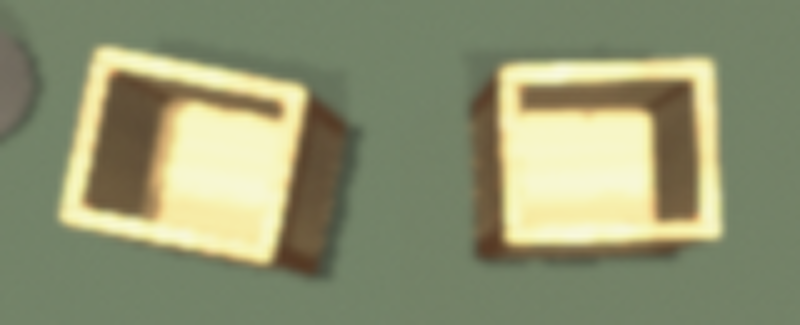

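Left crate's rim corners in the crop: (98,46), (309,86), (272,266), (60,221). Right crate's: (500,62), (715,59), (722,238), (503,244).

```bash
cat > m.py <<'E'
from h import *
s=dict(np.load('pics/top1.png.npz'))
for n,q,u0 in(('L',[(98,46),(309,86),(272,266),(60,221)],170),('R',[(100,62),(315,59),(322,238),(103,244)],350)):
    P=np.array([ray(s,u0+u/5-.4,185+v/5-.4,.15) for u,v in q]); c=P.mean(0)
    ax=(P[0]+P[1]-P[2]-P[3])/2; ay=(P[0]+P[3]-P[1]-P[2])/2   # far-near, left-right
    print(n,P.round(3)[:,:2].tolist(),'c',c.round(3),'sz',np.linalg.norm(ax).round(3),np.linalg.norm(ay).round(3),'yaw',np.degrees([np.arctan2(ax[1],ax[0]),np.arctan2(-ay[0],ay[1])]).round(1))
for n,u,v,z in(('tape far',302,182,0),('tape near',299,306,0),('tinA',287,170,.116),('tinB',325,161,.116),('tinC',396,327,.116),('glue',206,319,.11),('mug',157,197,.085),('offcut',473,262,.02),('yel',141,298,.15),('or',461,324,.15),('brush',444,195,.02)):
    print(n,ray(s,u,v,z).round(3)[:2])
E
python3 m.py
```

```text
L [[0.623, 0.323], [0.602, 0.203], [0.499, 0.222], [0.524, 0.342]] c [0.562 0.272 0.15 ] sz 0.103 0.122 yaw [-10.6 -10.8]
R [[0.62, -0.189], [0.623, -0.312], [0.521, -0.316], [0.516, -0.191]] c [ 0.57  -0.252  0.15 ] sz 0.103 0.124 yaw [1.6 1.8]
tape far [0.69  0.007]
tape near [0.296 0.012]
tinA [0.702 0.049]
tinB [ 0.73  -0.062]
tinC [ 0.248 -0.271]
glue [0.267 0.277]
mug [0.623 0.436]
offcut [ 0.439 -0.532]
yel [0.329 0.45 ]
or [ 0.263 -0.448]
brush [ 0.65  -0.442]
```

Request:
step_arm --increments '[[[0,0,-10,0,0,7.2,85],[0,0,-10,0,0,7.2,85],[0,0,-10,0,0,7.2,85],[0,0,-10,0,0,7.2,85],[0,0,0,0,0,7.2,85],[12,-40,0,0,0,0,85],[12,-40,0,0,0,0,85],[12,-40,0,0,0,0,85],[12,-40,0,0,0,0,85],[12,-40,0,0,0,0,85],[12,-40,0,0,0,0,85],[12,-40,0,0,0,0,85]]]'

```text
time_s: 1.3
position: [0.4029, -0.3025, 0.2821]
tool_rot: [-0.0, 0.996, -0.092, -0.0]
ft_force: [0.5, -0.2, 0.6]
grip_width: 0.995
```

```bash
cat > go.py <<'E'
import sys
from h import *
from scipy.spatial.transform import Rotation as Ro
# usage: go.py x y z yawdeg [tilt about tool y]  -> tool-frame delta (shift with current orientation) and turn
def go(x,y,z,yaw,tilt=0):
    o=monitor.get_obs(); q=o['tool_rot']; R=Ro.from_quat([q[1],q[2],q[3],q[0]])
    T=Ro.from_euler('z',yaw,degrees=True)*Ro.from_euler('x',180,degrees=True)*Ro.from_euler('y',tilt,degrees=True)
    d=np.array([x,y,z])-o['position']
    print('t',round(float(o['time_s']),2),'pos',np.round(o['position'],3),'yaw',np.degrees(np.arctan2(*R.as_matrix()[[1,0],0])).round(1),'f',np.round(o['ft_force'],1),'q',np.round(o['joints'],2))
    print('shift cur',(R.inv().apply(d)*1000).round(0),'turn',(R.inv()*T).as_rotvec(degrees=True).round(1),'shift after turn',(T.inv().apply(d)*1000).round(0))
if __name__=='__main__': go(*map(float,sys.argv[1:]))
E
python3 go.py .66 .254 .24 -10.6
```

```text
t 1.3 pos [ 0.403 -0.303  0.282] yaw -10.5 f [ 0.5 -0.2  0.6] q [ 0.72  0.28 -0.17  1.75  0.05  1.12 -1.22]
shift cur [ 151. -594.   42.] turn [-0.   0.   0.1] shift after turn [ 150. -594.   42.]
```

Request:
step_arm --increments '[[[12,-48,0,0,0,0,85],[12,-48,0,0,0,0,85],[12,-48,0,0,0,0,85],[12,-48,0,0,0,0,85],[12,-48,0,0,0,0,85],[12,-48,0,0,0,0,85],[12,-48,0,0,0,0,85],[12,-48,0,0,0,0,85],[12,-48,0,0,0,0,85],[12,-48,0,0,0,0,85],[12,-48,0,0,0,0,85],[12,-48,0,0,0,0,85]]]'

```text
time_s: 2.5
position: [0.6497, 0.2375, 0.2818]
tool_rot: [0.0, 0.996, -0.092, -0.0]
ft_force: [1.3, 0.2, 0.4]
grip_width: 0.995
```

```bash
python3 go.py .66 .254 .118 -10.6
```

```text
t 2.5 pos [0.65  0.237 0.282] yaw -10.5 f [1.3 0.2 0.4] q [-0.22  0.6  -0.32  1.23  0.18  1.34 -2.28]
shift cur [  7. -18. 164.] turn [0.  0.  0.1] shift after turn [  7. -18. 164.]
```

Request:
step_arm --increments '[[[7,-18,14,0,0,0,85],[5,0,30,0,0,0,85],[0,0,40,0,0,0,85],[0,0,40,0,0,0,85],[0,0,40,0,0,0,85],[0,0,0,0,0,0,85],[-10,0,0,0,0,0,85],[-10,0,0,0,0,0,85],[-8,0,0,0,0,0,85],[-5,0,0,0,0,0,85],[-5,0,0,0,0,0,85],[-5,0,0,0,0,0,85]]]'

```text
time_s: 3.7
position: [0.622, 0.2593, 0.119]
tool_rot: [-0.0, 0.996, -0.092, 0.001]
ft_force: [0.3, -0.3, 0.6]
grip_width: 0.993
```

```bash
python3 - <<'E'
from h import *
import cv2
s=snap('side','side2.png');w=snap('wrist','w2.png')
cv2.imwrite('pics/v2.png',np.hstack([cv2.resize(s['img'][250:430,160:400],(400,300)),cv2.resize(w['img'],(400,300))]))
from go import go; go(.611,.263,.118,-10.6)
R=np.array(w['R']);print(-R.T@w['t'],R.round(2).tolist(),w['fx'])
E
```

```text
t 3.8 pos [0.622 0.26  0.119] yaw -10.5 f [0.  0.1 0.5] q [-0.26  0.69 -0.3   1.52  0.23  0.96 -2.38]
shift cur [-11.  -2.   1.] turn [-0.   0.   0.1] shift after turn [-11.  -1.   1.]
[0.70341034 0.24443607 0.25089213] [[-0.18, -0.98, -0.0], [-0.93, 0.17, 0.32], [-0.32, 0.06, -0.95]] 351.35564528742697
```

View pics/v2.png

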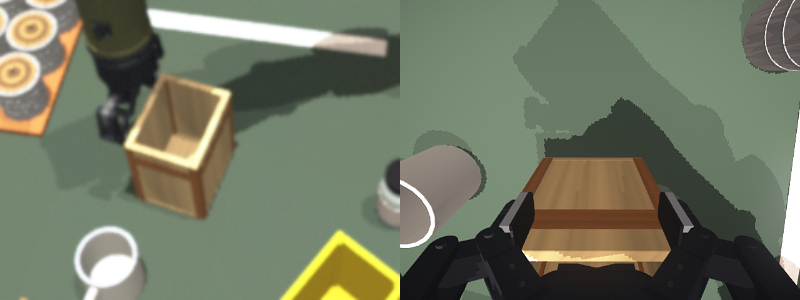

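The side and wrist views show the two open fingers just behind the left crate, centred on its far wall. Now I push level and rise slightly as it tips.

Request:
step_arm --increments '[[[-6,0,0,0,0,0,85],[-6,0,0,0,0,0,85],[-6,0,-1,0,0,0,85],[-6,0,-3,0,0,0,85],[-6,0,-3,0,0,0,85],[-6,0,-3,0,0,0,85],[-6,0,-3,0,0,0,85]]]'

```text
time_s: 4.5
position: [0.5803, 0.2671, 0.1318]
tool_rot: [-0.0, 0.996, -0.092, 0.0]
ft_force: [2.8, -1.1, 4.3]
grip_width: 0.993
```

```bash
python3 - <<'E'
from h import *
import cv2
s=snap('side','side3.png');w=snap('wrist','w3.png')
cv2.imwrite('pics/v3.png',np.hstack([cv2.resize(s['img'][250:430,160:400],(400,300)),cv2.resize(w['img'],(400,300))]))
from go import go; go(.611,.263,.118,-10.6)
E
```

```text
t 4.6 pos [0.58  0.267 0.132] yaw -10.4 f [ 2.2 -0.2  4.8] q [-0.29  0.63 -0.3   1.61  0.22  0.94 -2.42]
shift cur [32. -1. 14.] turn [-0.   0.   0.2] shift after turn [32. -1. 14.]
```

View pics/v3.png

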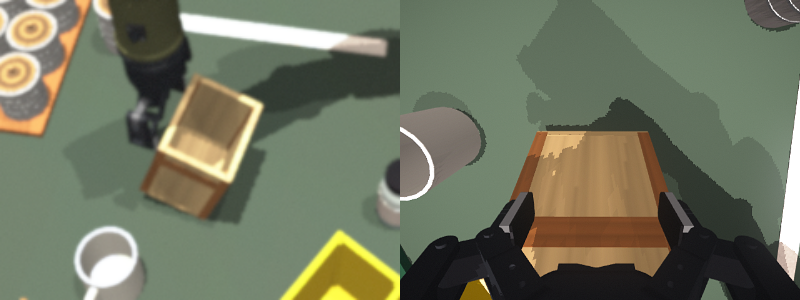

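It is tipping well, at roughly 20°. I'll continue past the balance point.

Request:
step_arm --increments '[[[-5,0,-4,0,0,0,85],[-6,0,-3,0,0,0,85],[-6,0,-2,0,0,0,85],[-6,0,0,0,0,0,85],[-6,0,0,0,0,0,85],[-6,0,0,0,0,0,85],[-6,0,0,0,0,0,85],[0,0,0,0,0,0,85],[0,0,0,0,0,0,85],[20,0,-20,0,0,0,85],[30,0,-30,0,0,0,85],[40,0,-40,0,0,0,85]]]'

```text
time_s: 5.8
position: [0.6241, 0.2585, 0.2257]
tool_rot: [0.001, 0.996, -0.091, -0.001]
ft_force: [1.2, 0.7, -0.6]
grip_width: 0.997
```

```bash
python3 - <<'E'
from h import *
import cv2
s=snap('side','side4.png');w=snap('wrist','w4.png')
cv2.imwrite('pics/v4.png',np.hstack([cv2.resize(s['img'][250:430,160:400],(400,300)),cv2.resize(w['img'],(400,300))]))
from go import go; go(.67,-.250,.26,1.7)
E
```

```text
t 5.9 pos [0.631 0.257 0.23 ] yaw -10.8 f [ 1.2  0.2 -0.5] q [-0.25  0.61 -0.31  1.36  0.19  1.19 -2.34]
shift cur [134. 490. -31.] turn [ -0.2  -0.6 -12.5] shift after turn [ 24. 508. -30.]
```

View pics/v4.png

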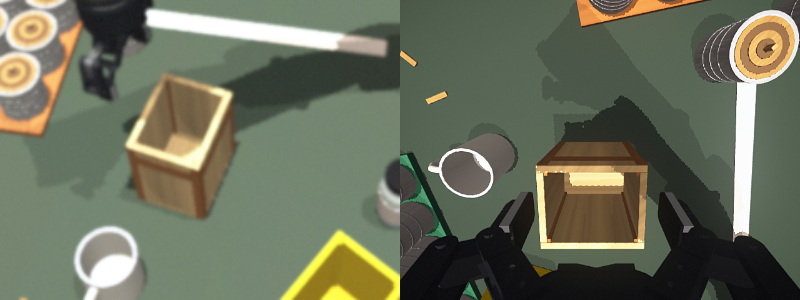

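It fell back upright, with the push just short of the balance point, and stands where it was. I'll repeat with a longer push.

Request:
step_arm --increments '[[[16,-3,22,0,0,0,85],[0,0,45,0,0,0,85],[0,0,45,0,0,0,85],[-8,0,0,0,0,0,85],[-8,0,0,0,0,0,85],[-6,0,0,0,0,0,85],[-6,0,0,0,0,0,85],[-6,0,-2,0,0,0,85],[-6,0,-3,0,0,0,85],[-6,0,-3,0,0,0,85],[-6,0,-3,0,0,0,85],[-6,0,-3,0,0,0,85]]]'

```text
time_s: 7.1
position: [0.583, 0.2696, 0.1281]
tool_rot: [-0.0, 0.996, -0.092, -0.0]
ft_force: [1.2, 0.2, 3.6]
grip_width: 0.994
```

Request:
step_arm --increments '[[[-6,0,-2,0,0,0,85],[-6,0,-2,0,0,0,85],[-6,0,-2,0,0,0,85],[-6,0,0,0,0,0,85],[-6,0,0,0,0,0,85],[-6,0,0,0,0,0,85],[-6,0,0,0,0,0,85],[-6,0,0,0,0,0,85],[-6,0,0,0,0,0,85]]]'

```text
time_s: 8.0
position: [0.5295, 0.2792, 0.1332]
tool_rot: [0.0, 0.996, -0.092, -0.001]
ft_force: [0.2, -0.1, 1.0]
grip_width: 0.991
```

```bash
python3 - <<'E'
from h import *
import cv2
s=snap('side','side5.png');w=snap('wrist','w5.png')
cv2.imwrite('pics/v5.png',np.hstack([cv2.resize(s['img'][250:430,160:400],(400,300)),cv2.resize(w['img'],(400,300))]))
from go import go; go(.67,-.250,.26,1.7)
E
```

```text
t 8.1 pos [0.529 0.28  0.133] yaw -10.5 f [-0.  -0.4 -0.3] q [-0.33  0.58 -0.31  1.72  0.21  0.88 -2.48]
shift cur [ 234.  495. -127.] turn [  0.    0.1 -12.2] shift after turn [ 125.  533. -127.]
```

View pics/v5.png

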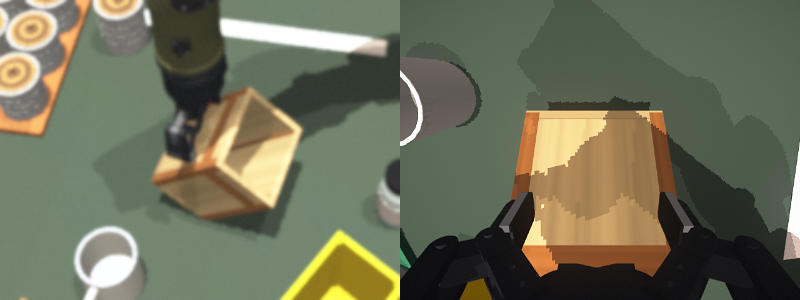

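It is now well past balance, with no force on the tool. I let it fall, then back off and up.

Request:
step_arm --increments '[[[-3,0,0,0,0,0,85],[-3,0,0,0,0,0,85],[0,0,0,0,0,0,85],[0,0,0,0,0,0,85],[10,0,-30,0,0,0,85],[30,0,-30,0,0,0,85],[40,0,-30,0,0,0,85],[40,0,-20,0,0,0,85],[0,0,0,0,0,0,85]]]'

```text
time_s: 9.0
position: [0.649, 0.2553, 0.2462]
tool_rot: [-0.001, 0.995, -0.095, 0.004]
ft_force: [1.3, 0.1, -1.1]
grip_width: 0.995
```

```bash
python3 - <<'E'
from h import *
import cv2
s=snap('side','side6.png');w=snap('wrist','w6.png')
cv2.imwrite('pics/v6.png',np.hstack([cv2.resize(s['img'][250:430,160:400],(400,300)),cv2.resize(w['img'],(400,300))]))
from go import go; go(.67,-.250,.25,1.7)
E
```

```text
t 9.1 pos [0.643 0.258 0.243] yaw -10.6 f [ 0.2 -0.5 -0.1] q [-0.25  0.62 -0.31  1.29  0.19  1.26 -2.32]
shift cur [120. 494.  -7.] turn [ -0.    0.  -12.3] shift after turn [ 12. 508.  -7.]
```

View pics/v6.png

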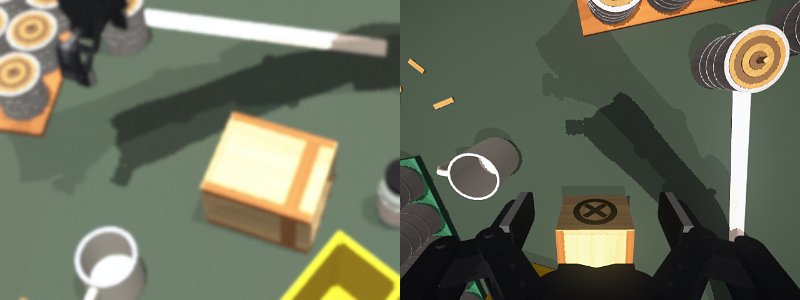

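The left crate lies on its side with the stamp showing (ring at about (596,210) in the composite), so it is the stamped one. Next, the right crate.

Request:
step_arm --increments '[[[0,0,0,0,0,-6.1,85],[0,0,0,0,0,-6.2,85],[3,48,0,0,0,0,85],[3,48,0,0,0,0,85],[3,48,0,0,0,0,85],[3,48,0,0,0,0,85],[0,48,0,0,0,0,85],[0,48,0,0,0,0,85],[0,48,0,0,0,0,85],[0,48,0,0,0,0,85],[0,48,0,0,0,0,85],[0,48,0,0,0,0,85]]]'

```text
time_s: 10.3
position: [0.6685, -0.2212, 0.2429]
tool_rot: [-0.001, 1.0, 0.017, -0.001]
ft_force: [0.2, 0.0, 0.1]
grip_width: 0.996
```

```bash
python3 go.py .665 -.249 .118 1.7
```

```text
t 10.3 pos [ 0.668 -0.221  0.243] yaw 1.9 f [0.2 0.  0.1] q [ 0.46  0.65 -0.35  1.25  0.22  1.28 -1.42]
shift cur [ -4.  28. 125.] turn [-0.1  0.1  0.2] shift after turn [ -4.  28. 125.]
```

Request:
step_arm --increments '[[[0,28,25,0,0,0,85],[0,0,40,0,0,0,85],[0,0,40,0,0,0,85],[0,0,20,0,0,0,85],[-10,0,0,0,0,0,85],[-10,0,0,0,0,0,85],[-10,0,0,0,0,0,85],[-6,0,0,0,0,0,85],[-6,0,0,0,0,0,85],[-6,0,-2,0,0,0,85],[-6,0,-3,0,0,0,85],[-6,0,-3,0,0,0,85]]]'

```text
time_s: 11.5
position: [0.6113, -0.2508, 0.1279]
tool_rot: [0.0, 1.0, 0.016, 0.001]
ft_force: [3.2, 0.3, 3.8]
grip_width: 0.994
```

Request:
step_arm --increments '[[[-6,0,-3,0,0,0,85],[-6,0,-3,0,0,0,85],[-6,0,-2,0,0,0,85],[-6,0,-2,0,0,0,85],[-6,0,-2,0,0,0,85],[-6,0,0,0,0,0,85],[-6,0,0,0,0,0,85],[-6,0,0,0,0,0,85],[-6,0,0,0,0,0,85],[-6,0,0,0,0,0,85],[-6,0,0,0,0,0,85],[-4,0,0,0,0,0,85]]]'

```text
time_s: 12.7
position: [0.5394, -0.2531, 0.1383]
tool_rot: [-0.0, 1.0, 0.015, -0.001]
ft_force: [0.2, -0.8, 0.5]
grip_width: 0.993
```

Request:
step_arm --increments '[[[-4,0,0,0,0,0,85],[0,0,0,0,0,0,85],[0,0,0,0,0,0,85],[0,0,0,0,0,0,85],[10,0,-30,0,0,0,85],[30,0,-30,0,0,0,85],[40,0,-30,0,0,0,85],[40,0,-20,0,0,0,85],[0,0,0,0,0,0,85]]]'

```text
time_s: 13.6
position: [0.6624, -0.2473, 0.2513]
tool_rot: [-0.0, 1.0, 0.017, 0.004]
ft_force: [1.0, -0.2, -0.9]
grip_width: 0.998
```

```bash
python3 - <<'E'
from h import *
import cv2
s=snap('top','top7.png');w=snap('wrist','w7.png')
a=cv2.resize(s['img'][180:320,150:270],None,fx=4,fy=4,interpolation=cv2.INTER_CUBIC)
b=cv2.resize(w['img'],(304,228)); c=cv2.resize(s['img'][180:310,330:440],(304,332))
print(a.shape); cv2.imwrite('pics/v7.png',np.hstack([a,np.vstack([b,c])]))
from go import go; go(.44,.42,.25,90)
E
```

```text
(560, 480, 3)
t 13.7 pos [ 0.657 -0.249  0.248] yaw 1.9 f [-1.3 -0.6 -0.3] q [ 0.51  0.64 -0.36  1.25  0.22  1.29 -1.38]
shift cur [-195. -675.   -2.] turn [ -0.   -0.  -88.1] shift after turn [ 669. -217.   -2.]
```

View pics/v7.png

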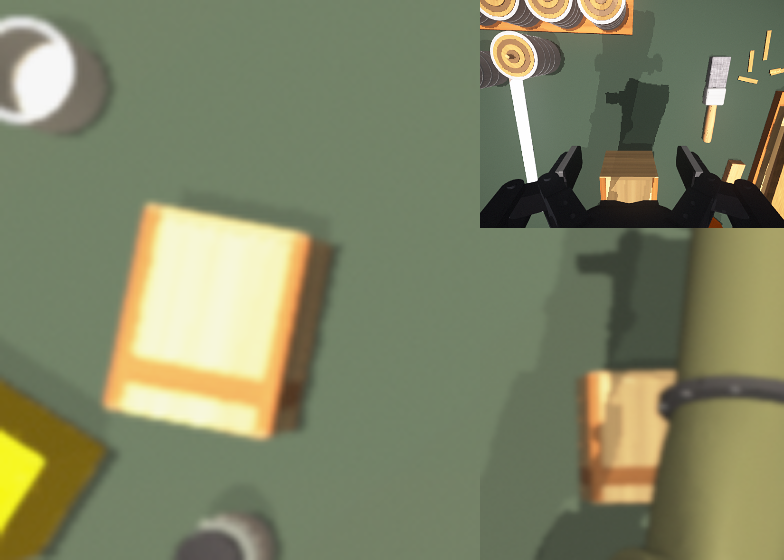

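Both crates lie on their sides and the right one's underside is bare. The left one's top-face corners in the crop are (147,203), (312,236), (270,438), (105,407). Now to locate it and plan the push.

```bash
python3 - <<'E'
from h import *
s=dict(np.load('pics/top7.png.npz'))
P=np.array([ray(s,150+u/4-.4,180+v/4-.4,.1) for u,v in [(147,203),(312,236),(270,438),(105,407)]])
print(P.round(3)[:,:2].tolist(),P.mean(0).round(3)); ax=(P[0]+P[1]-P[2]-P[3])/2; ay=(P[0]+P[3]-P[1]-P[2])/2
print(np.linalg.norm(ax),np.linalg.norm(ay),np.degrees([np.arctan2(ax[1],ax[0]),np.arctan2(-ay[0],ay[1])]))
# body bounds of yellow crate rim for clearance
for p in [(0,380),(115,455),(45,460)]: print('yel',ray(s,150+p[0]/4,180+p[1]/4,.15)[:2].round(3))
y=cv2.inRange(cv2.cvtColor(s['img'],cv2.COLOR_BGR2HSV),(22,150,120),(35,255,255)); y[:,200:]=0
c=max(cv2.findContours(y,0,2)[0],key=cv2.contourArea); b=cv2.boxPoints(cv2.minAreaRect(c)); print([ray(s,*q,.15)[:2].round(3).tolist() for q in b])
E
```

```text
[[0.523, 0.342], [0.5, 0.221], [0.353, 0.249], [0.374, 0.369]] [0.438 0.295 0.1  ]
0.15104500994202186 0.1226485755916032 [-10.41078349 -10.46979338]
yel [0.393 0.427]
yel [0.341 0.345]
yel [0.338 0.394]
[[0.314, 0.553], [0.421, 0.493], [0.342, 0.358], [0.236, 0.419]]
```

Request:
step_arm --increments '[[[0,0,0,0,0,-7.8,85],[0,0,0,0,0,-7.8,85],[0,0,0,0,0,-7.8,85],[0,0,0,0,0,-7.8,85],[0,0,0,0,0,-7.8,85],[0,0,0,0,0,-7.8,85],[0,0,0,0,0,-7.8,85],[0,0,0,0,0,-7.8,85],[0,0,0,0,0,-7.8,85],[0,0,0,0,0,-7.8,85]]]'

```text
time_s: 14.7
position: [0.6548, -0.25, 0.2476]
tool_rot: [-0.001, 0.766, 0.643, -0.001]
ft_force: [0.1, -0.4, 1.1]
grip_width: 0.995
```

```bash
python3 go.py .468 .404 .25 79.6
```

```text
t 14.7 pos [ 0.655 -0.25   0.248] yaw 80.1 f [ 0.1 -0.4  1.1] q [ 0.67  0.69 -0.7   1.25  0.44  1.35 -0.18]
shift cur [ 612. -297.   -2.] turn [-0.1  0.1  0.5] shift after turn [ 610. -302.   -2.]
```

Request:
step_arm --increments '[[[40,-20,0,0,0,0.5,85],[40,-20,0,0,0,0,85],[40,-20,0,0,0,0,85],[40,-20,0,0,0,0,85],[40,-20,0,0,0,0,85],[40,-20,0,0,0,0,85],[40,-20,0,0,0,0,85],[40,-20,0,0,0,0,85],[40,-20,0,0,0,0,85],[40,-20,0,0,0,0,85],[40,-20,0,0,0,0,85],[40,-20,0,0,0,0,85]]]'

```text
time_s: 15.9
position: [0.508, 0.2666, 0.2478]
tool_rot: [0.001, 0.77, 0.638, -0.001]
ft_force: [0.2, 0.3, -0.3]
grip_width: 0.991
```

Request:
step_arm --increments '[[[40,-20,0,0,0,0,85],[40,-20,0,0,0,0,85],[30,-15,0,0,0,0,85],[0,0,0,0,0,0,85]]]'

```text
time_s: 16.3
position: [0.4718, 0.3892, 0.2481]
tool_rot: [-0.001, 0.768, 0.641, -0.0]
ft_force: [0.1, -0.0, -0.4]
grip_width: 0.998
```

```bash
python3 go.py .468 .404 .05 79.6
```

```text
t 16.3 pos [0.472 0.389 0.248] yaw 79.7 f [ 0.1 -0.  -0.4] q [-0.29  0.55 -0.75  1.52  0.39  1.22 -1.27]
shift cur [ 14.  -6. 198.] turn [-0.2 -0.1  0.1] shift after turn [ 14.  -6. 198.]
```

Request:
step_arm --increments '[[[14,-6,20,0,0,0,85],[0,0,40,0,0,0,85],[0,0,40,0,0,0,85],[0,0,40,0,0,0,85],[0,0,30,0,0,0,85],[0,0,28,0,0,0,85],[0,0,0,0,0,0,85]]]'

```text
time_s: 17.0
position: [0.471, 0.3957, 0.0466]
tool_rot: [0.001, 0.77, 0.638, -0.004]
ft_force: [-0.1, -1.0, -1.2]
grip_width: 1.0
```

```bash
python3 - <<'E'
from h import *
w=snap('wrist','w8.png');t=snap('top','t8.png')
cv2.imwrite('pics/v8.png',np.hstack([cv2.resize(t['img'][150:330,100:340],(400,300)),cv2.resize(w['img'],(400,300))]))
from go import go; go(.460,.08,.05,79.6)
E
```

```text
t 17.1 pos [0.472 0.399 0.051] yaw 79.3 f [0.3 0.4 0.3] q [-0.37  0.76 -0.62  1.73  0.57  0.84 -1.45]
shift cur [-315.   47.    1.] turn [-0.   0.1 -0.3] shift after turn [-316.   45.    1.]
```

View pics/v8.png

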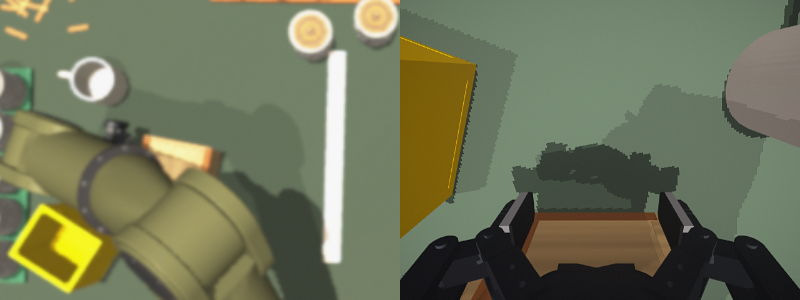

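The wrist view shows the two fingers level with the crate's left side and centred on it, clear of the yellow box. Now I push, first to contact and then along world -y.

Request:
step_arm --increments '[[[-10,0,0,0,0,0,85],[-10,0,0,0,0,0,85],[-8,0,0,0,0,0,85],[-5,0,0,0,0,0,85],[-10,2,0,0,0,0,85],[-10,2,0,0,0,0,85],[-10,2,0,0,0,0,85],[-10,2,0,0,0,0,85],[-10,2,0,0,0,0,85],[-10,2,0,0,0,0,85],[-10,2,0,0,0,0,85],[-10,2,0,0,0,0,85]]]'

```text
time_s: 18.3
position: [0.4674, 0.2852, 0.0507]
tool_rot: [-0.0, 0.77, 0.638, 0.0]
ft_force: [0.0, 3.7, 2.0]
grip_width: 0.998
```

```bash
python3 - <<'E'
from h import *
w=snap('wrist','w9.png');t=snap('side','s9.png')
cv2.imwrite('pics/v9.png',np.hstack([cv2.resize(t['img'][200:440,150:470],(400,300)),cv2.resize(w['img'],(400,300))]))
from go import go; go(.466,.08,.05,79.6)
E
```

```text
t 18.4 pos [0.467 0.283 0.05 ] yaw 79.2 f [-0.1  0.   0.1] q [-0.19  0.68 -0.63  1.93  0.6   0.72 -1.36]
shift cur [-200.   37.    1.] turn [-0.   0.2 -0.4] shift after turn [-200.   35.    0.]
```

View pics/v9.png

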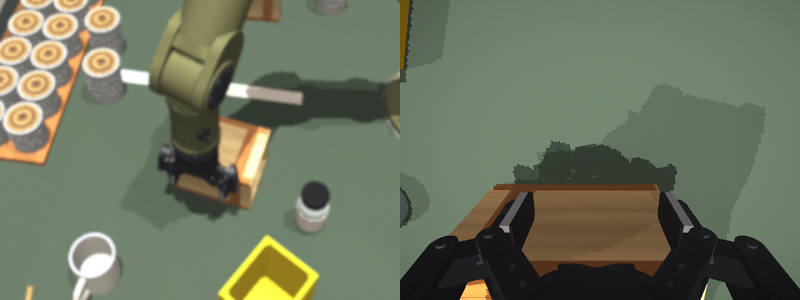

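The crate lies flat and moves with the fingers, its weight line centred between them. I'll check the offset using its bottom edge in the wrist view, from (493,187) to (668,187) in the composite.

```bash
python3 - <<'E'
from h import *
s=dict(np.load('pics/w9.png.npz'))
a=ray(s,93*1.6,187*1.6,0);b=ray(s,268*1.6,187*1.6,0);d=b-a;L=np.linalg.norm(d);n=np.array([d[1],-d[0],0])/L
if n[1]>0:n=-n
print(a.round(3),b.round(3),L,'ang',np.degrees(np.arctan2(d[1],d[0])),'mid',((a+b)/2+.06*n).round(4))
E
```

```text
[0.37  0.287 0.   ] [0.53  0.256 0.   ] 0.16354965377070443 ang -10.810519873916205 mid [0.4389 0.2129 0.    ]
```

Request:
step_arm --increments '[[[-10,2,0,0,0,0,85],[-10,2,0,0,0,0,85],[-10,2,0,0,0,0,85],[-10,2,0,0,0,0,85],[-10,2,0,0,0,0,85],[-10,2,0,0,0,0,85],[-10,2,0,0,0,0,85],[-10,2,0,0,0,0,85],[-10,2,0,0,0,0,85],[-10,2,0,0,0,0,85]]]'

```text
time_s: 19.4
position: [0.4684, 0.1831, 0.0506]
tool_rot: [-0.0, 0.77, 0.638, -0.0]
ft_force: [0.3, 2.3, -0.0]
grip_width: 0.998
```

Request:
step_arm --increments '[[[-10,2,0,0,0,0,85],[-10,2,0,0,0,0,85],[-10,2,0,0,0,0,85],[-10,2,0,0,0,0,85],[-10,2,0,0,0,0,85],[-10,2,0,0,0,0,85],[-10,2,0,0,0,0,85],[-10,2,0,0,0,0,85],[-6,1,0,0,0,0,85],[0,0,0,0,0,0,85]]]'

```text
time_s: 20.4
position: [0.469, 0.0946, 0.0505]
tool_rot: [0.0, 0.771, 0.637, -0.001]
ft_force: [-0.3, 0.8, -0.5]
grip_width: 0.995
```

```bash
python3 go.py .466 .08 .05 79.6
```

```text
t 20.4 pos [0.469 0.095 0.05 ] yaw 79.2 f [-0.3  0.8 -0.5] q [ 0.18  0.62 -0.64  2.11  0.64  0.62 -1.1 ]
shift cur [-15.  -0.   1.] turn [-0.   0.1 -0.4] shift after turn [-15.  -0.   0.]
```

Push the last 15 mm, back off to the left, lift clear and look.

Request:
step_arm --increments '[[[-6,1,0,0,0,0,85],[-5,1,0,0,0,0,85],[-4,1,0,0,0,0,85],[0,0,0,0,0,0,85],[10,0,0,0,0,0,85],[20,0,0,0,0,0,85],[30,0,0,0,0,0,85],[0,0,-40,0,0,0,85],[0,0,-50,0,0,0,85],[30,0,-50,0,0,0,85],[40,0,-50,0,0,0,85],[40,0,0,0,0,0,85]]]'

```text
time_s: 21.6
position: [0.5005, 0.2373, 0.2281]
tool_rot: [0.001, 0.771, 0.637, 0.004]
ft_force: [1.7, -0.1, 0.3]
grip_width: 0.999
```

Request:
step_arm --increments '[[[40,0,0,0,0,0,85],[40,0,0,0,0,0,85],[40,0,0,0,0,0,85],[0,0,0,0,0,0,85]]]'

```text
time_s: 22.0
position: [0.5187, 0.3602, 0.2224]
tool_rot: [-0.002, 0.768, 0.641, 0.001]
ft_force: [-0.2, 1.0, 0.2]
grip_width: 0.997
```

```bash
python3 - <<'E'
from h import *
t=snap('top','t10.png')
cv2.imwrite('pics/v10.png',cv2.resize(t['img'][150:330,180:420],None,fx=3.3333,fy=3.3333,interpolation=cv2.INTER_CUBIC))
from go import go; go(.466,.08,.05,79.6)
E
```

```text
t 22.05 pos [0.519 0.357 0.222] yaw 79.6 f [ 0.8 -1.1 -0.3] q [-0.2   0.61 -0.77  1.51  0.44  1.2  -1.23]
shift cur [-282.   -2.  172.] turn [-0.1 -0.1 -0. ] shift after turn [-282.   -2.  172.]
```

View pics/v10.png

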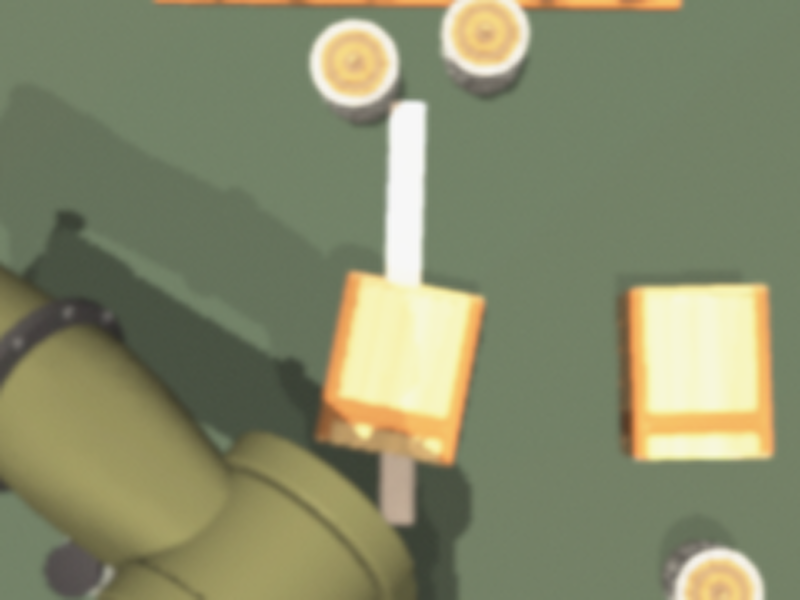

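The crate lies across the tape with corners (349,271), (485,295), (454,465), (318,440). The tape ends are at (407,101) and (398,523). Both crates lie flat and the tins are in place.

```bash
python3 - <<'E'
from h import *
s=dict(np.load('pics/t10.png.npz')); k=3.3333
f=lambda u,v,z: ray(s,180+u/k-.35,150+v/k-.35,z)[:2]
m=np.mean([f(u,v,.1) for u,v in[(349,271),(485,295),(454,465),(318,440)]],0)
a,b=f(398,523,0),f(407,101,0); c=(a+b)/2; x=(b-a)/np.linalg.norm(b-a); d=m-c
print('mid',m.round(4),'tape',a.round(3),b.round(3),'lengthwise',d@x,'across',x[0]*d[1]-x[1]*d[0])
r=np.mean([f(u,v,.1) for u,v in[(630,287),(768,285),(774,457),(636,459)]],0); print('plain mid',r,'underside moved',r+[.075,0]-[.57,-.252])
t0=dict(np.load('pics/top1.png.npz'))
for n,u,v,z in(('A',354,63,.116),('B',485,33,.116),('C',719,590,.116)): print(n,f(u,v,z).round(3))
E
```

```text
mid [0.4398 0.0078] tape [0.295 0.012] [0.696 0.008] lengthwise -0.055534825426904647 across -0.00241350905495847
plain mid [ 0.43844457 -0.25753225] underside moved [-0.05655543 -0.00553225]
A [0.706 0.052]
B [ 0.735 -0.063]
C [ 0.249 -0.269]
```

All within tolerance: the crate is 2 mm off the tape's centre line and 56 mm off its centre lengthwise. The tool is clear, so I hand in.

```bash
python3 -c "
from cell import finish_job
print(finish_job())"
```

```text
the job is handed in; nothing more can be done
None
```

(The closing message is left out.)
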